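# Set the grinder and start it

### The job

Get the coffee grinder ready and start it: push its catch tray fully home, and turn the setting wheel on top until the pointer on its rim points straight at the tall tooth on the far side of the plate beneath it. Once both are done, flip the wall toggle switch all the way down to on. Leave the cup, tamper, brush and canister where they are.

Things in the scene. Friction and masses are not known exactly. Their poses are not given: they have to be found in the camera images.
- grinder: Matte grey electric coffee grinder, fixed to the worktop. A base 200 (x) x 130 (y) x 60 mm high, and on it a round column of radius 68 mm up to 200 mm high, whose axis is at x = +30 mm. Origin: centre of the base's underside; z up; -x is its front (tray side), which roughly faces the robot; the base juts 62 mm forward of the column.
- tray (a joint): Catch tray sliding in the front of the grinder's base: metres pulled out, 0 = fully home against its stop, 0.06 = out to the limit; starts part way out. Slides along the grinder's x with about 1.5 N friction plus light damping and stays where left.
- tray_handle (a point): Middle of the tray's handle bar: a 10 mm thick round steel bar, 52 mm long along the grinder's y, 39 mm above the worktop, about 27 mm in front of the tray's 46 mm high front panel, open above. With the tray home it is at (-132, 0, 39) mm in the grinder's frame.
- wheel (a joint): Angle of the black setting wheel on the grinder's column, rad: 0 = pointer towards the grinder's +x (away from its front), growing counter-clockwise seen from above; stops at -1.75 and +1.75. About 0.06 N m friction; stays where left.
- wheel_grip (a point): On the wheel's upright axis, 241 mm above the worktop, in its grip bar: a bar 54 mm long, 14 mm thick, across the wheel's top and in line with the pointer; it stands 32 mm proud, from 219 to 251 mm above the worktop. The wheel disc below has radius 40 mm (42 with its knurling), 207 to 219 mm high. x of this point runs along the bar towards the pointer.
- pointer_tip (a point): Tip of the wheel's only pointer: a fin 6 mm wide and 9 mm high jutting 15 mm from the wheel's rim; the tip is 55 mm from the axis, 212 mm above the worktop. x points outward along the pointer.
- mark (a point): Middle of the inner face of the tall tooth that the pointer must face: 10 x 10 mm, 21 mm tall, standing on the rim of the fixed aluminium plate (radius 67 mm) under the wheel, on the side away from the robot. The face is 57 mm from the wheel's axis, the point 212 mm above the worktop, the tooth's top 227 mm. x points outward from the axis. The other ridges on the plate are only 3 mm high. The tooth's place round the rim changes from run to run.
- switch_box: White switch box, 70 mm wide and high, 47 mm deep, on the front of the low tiled backsplash (140 mm high, its face at the origin's x). Origin: middle of the box's back face; its front looks to -x.
- toggle (a joint): Steel toggle lever of the switch, rad: 0 = up (off), leaning 0.5 rad above level; 1.0 = fully down (on), 0.5 rad below level against its stop. It swings down in the upright x-z plane, needs about 1 to 2 N at its tip and stays where left.
- toggle_tip (a point): Centre of the 11 mm ball at the toggle's tip, 45 mm from its pivot; the rod is 8 mm thick and sticks out of the box towards the robot (-x).
- toggle_pivot (a point): The toggle's pivot, at the middle of the box's front face, 85 mm above the worktop.
- cup: Bystander: white ceramic cup with a handle, rim radius 34, 60 mm high; origin under its centre.
- tamper: Bystander: stainless tamper standing upright, radius 29, 90 mm high; origin under its centre.
- brush: Bystander: wooden-handled brush lying flat, 180 mm long along its x.
- canister: Bystander: clear acrylic canister with steel lid, radius 47, 132 mm high; origin under its centre.

How it is judged:
By the outcome, as a careful person would: the job done as asked, in the order asked, and still so for the second after the job is handed in, with the robot touching nothing.
It also fails if it takes over 69 s, if anything falls off the work surface, if the arm or the gripper's body presses on something with over 40 N, if the wrist force passes 120 N, or if a joint passes its speed limit or range.

### The arm

A 6-joint arm with a two-finger parallel gripper is mounted at the origin on the work surface. World frame = base frame: x ahead of the robot, y to its left, z up, the work surface at z = 0. Lengths are in m, angles in rad, forces in N, time in s.
With the tool pointing down it reaches from about 0.3 to 0.75 m from the base axis. Payload 8.5 kg.
Tool frame: the origin (TCP) lies at the very end of the fingers, on their centre line; the grasp point (between the pads) lies r.grip_depth behind it (r.grip_depth is the distance from the TCP to the grasp point, in m); z points along the fingers, y is the line along which they close (so a half turn about z gives the same grasp; the last joint's range is limited). The gripper opens to 85 mm and grips with 20 to 120 N. Pads are 22 mm wide; open, the fingers measure 114 mm over their backs; the gripper's body (76 mm by 85 mm) begins 54 mm behind the grasp point. The pads swing forward as they close: fully open they stand 13 mm farther back than shut.
Start: joints at [0.953, 0.381, 1.297, -0, 1.464, -0.215], TCP at [0.216, 0.506, 0.231] pointing down, gripper open.
Joint ranges: [-3.11, 3.11], [-0.89, 2.33], [0.22, 2.48], [-1.42, 4.56], [0.17, 2.85], [-2.88, 2.88]. Speed limits (rad/s): [2.39, 2.39, 3.14, 3.14, 3.14, 3.14].

### API

Orientations are given as a unit quaternion [w, x, y, z].
In Python, from workcell import r gives the robot as it stands. The module is installed in compiled form; this text tells all that it offers.
- The arm moves only by the tool apply_moves, never from a script. Its argument "commands" is text: rows parted by semicolons, each of 7 numbers parted by spaces: the shift along the tool's x, y, z in mm, then the turn, a rotation vector about the tool's x, y, z in degrees, then the finger opening in mm, from 0 to 85.4. In form: dx dy dz wx wy wz hand; .... A call has exactly 8 rows; each row shifts and turns the commanded pose from where the row before left it, along the tool's axes as they then stand; what a row does not reach is not made up. A row lasts 1/10 s, in which the tool goes at most 50 mm and 8.59 degrees, less where a joint would pass 70% of its speed; a pose out of reach is approached as far as the arm can. A call is refused whole if a number of a shift passes 50 or a number of a turn 8.59, either way. A call with a gripper value outside its range is refused whole. The fingers move at their own pace and stop on an object; "squeeze" is the grip in N (left out, the last holds). Time passes only in rows, so rows that do not move let the fingers close, or fill a call up. It gives the time, the measured TCP pose, the force, the opening and the grip force at its end, in the units of the state.
- r.read_state(): the state, without advancing time (a new reading comes with each control period).
- r.snapshot(name): name is "scene" or "top" or "wrist"; returns the picture (400x640x3 uint8, red, green, blue); there is no depth.
- r.camera_model(name): a dict with "fx", "fy", "cx", "cy" (pixels), "pose" (4x4, takes a point from camera to world coordinates). Camera axes: x right, y down, z forward; pixel columns grow to the right and rows downward; lengths in m; the calibration is good to about 2 mm. A picture is of the moment at which its call begins: read the wrist's pose just before it. camera_model takes no time and is no camera call; for the wrist camera it gives the pose at the moment of the call.
- r.job_done(): hands the job in; it is judged then, once.
The state is a dict: "clock": time; "q": joint angles; "qvel": joint speeds; "effort": joint torques, N m; "tool_pos": TCP position; "ee_rot": TCP orientation; "wrist_force": force on the tool from outside, world axes, zero at the start; "ft_torque": the same for the moment, N m; "width": finger opening in m; "grip_force": force on a finger pad.
Only numpy, scipy, OpenCV 4.12 (cv2) and the standard library are available. Lean on these libraries where they do the work, as an engineer would, in place of code of your own. Each camera call takes 0.05 s, during which the arm holds its last target. There are 200 camera calls.

## Working session

There is one attempt and no reset: what is moved stays moved. The work goes in short steps, Python scripts to look and compute and a tool call to move; the robot and the scene stay as the last step left them, time stands still between calls to the robot, and variables do not carry over. Pictures are saved under pics/ and viewed, at most 10 in all, crops included, and the job is handed in when it is done.

Besides the shell and the picture viewer there is one more tool, called after "Call:" as name(argument=value, ...) on one line, values as JSON. apply_moves: Moves the arm, as the interface text tells. Its arguments: {"type":"object","properties":{"commands":{"type":"string"},"squeeze":{"type":"number"}},"required":["commands"]}

```bash
mkdir -p pics; python3 - <<'E'
from workcell import r
import cv2,numpy as np
for n in("scene","top"):
    m=r.camera_model(n);print(n,m['fx'],m['fy'],m['cx'],m['cy'],np.round(m['pose'],4).tolist())
    cv2.imwrite(f'pics/{n}0.png',r.snapshot(n)[:,:,::-1])
s=r.read_state();print(s,r.grip_depth)
E
```

```text
scene 420.9721623730929 420.9721623730929 323.8441320925584 205.30100682614838 [[0.1263, 0.5257, -0.8412, 1.4349], [0.992, -0.0599, 0.1115, -0.1454], [0.0082, -0.8485, -0.5291, 0.6809], [0.0, 0.0, 0.0, 1.0]]
top 489.8800348172148 489.8800348172148 319.36401020803055 198.6430871969549 [[-0.0263, -0.9799, 0.1979, 0.3636], [-0.9996, 0.0278, 0.0048, -0.0303], [-0.0103, -0.1977, -0.9802, 1.4228], [0.0, 0.0, 0.0, 1.0]]
{'clock': 0.1, 'q': array([ 9.52667642e-01,  3.81136880e-01,  1.29814652e+00,  5.04244297e-05,
        1.46362928e+00, -2.15285749e-01]), 'qvel': array([-1.74663380e-03, -1.41935470e-03, -2.92149344e-03,  1.16200425e-03,
       -3.45846015e-04, -3.10329459e-05]), 'effort': array([ 3.90916641e-03, -4.49217510e+01, -2.31660104e+01, -1.49932562e-04,
        3.60910431e-03,  3.56184138e-06]), 'tool_pos': array([0.21544823, 0.50576344, 0.23078206]), 'ee_rot': array([-2.90062623e-04,  2.00064877e-01,  9.79782429e-01, -5.93389076e-04]), 'wrist_force': array([ 0.60587923, -0.11294707, -0.9900254 ]), 'ft_torque': array([-0.00470229, -0.00438815, -0.0738328 ]), 'grip_force': 0.0, 'width': 0.08514525491252269} 0.0187
```

View pics/scene0.png

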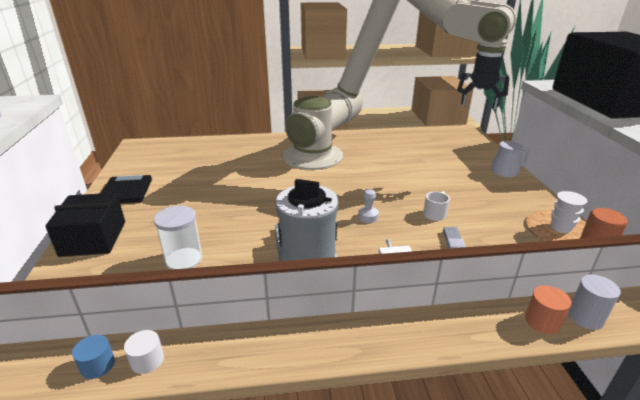

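View pics/top0.png

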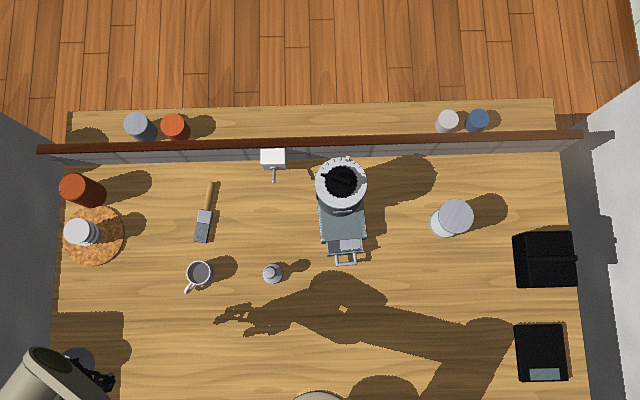

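The top view shows the grinder wheel near (341,182), the tray handle near (346,260) and the toggle tip near (273,180). I'll enlarge that area.

```bash
cat > h.py <<'E'
from workcell import r
import cv2,numpy as np
from scipy.spatial.transform import Rotation as R
def ray(m,u,v,z):
    P=m['pose'];d=P[:3,:3]@[(u-m['cx'])/m['fx'],(v-m['cy'])/m['fy'],1];return P[:3,3]+d*(z-P[2,3])/d[2]
def proj(m,p):
    P=m['pose'];c=P[:3,:3].T@(np.array(p)-P[:3,3]);return np.array([m['fx']*c[0]/c[2]+m['cx'],m['fy']*c[1]/c[2]+m['cy']])
E
python3 - <<'E'
from h import *
a=cv2.imread('pics/top0.png')[140:275,250:390];cv2.imwrite('pics/top0c.png',cv2.resize(a,None,fx=4.4,fy=4.4,interpolation=cv2.INTER_CUBIC))
E
```

```text
(no output)
```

View pics/top0c.png

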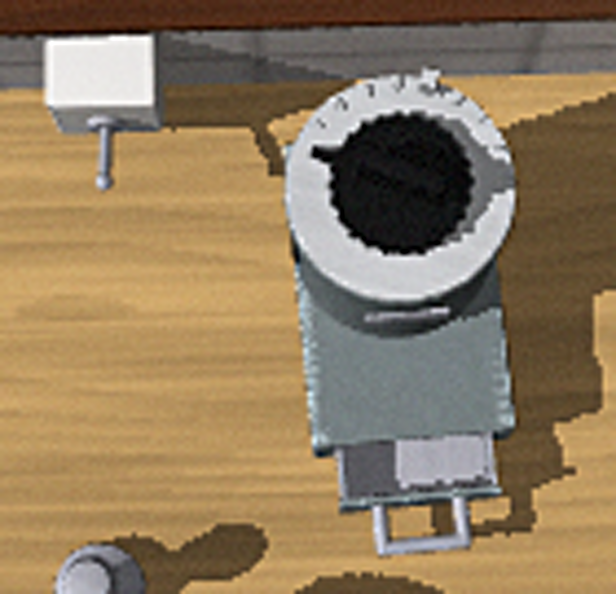

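Crop pixels: wheel centre (401,183), pointer tip (313,152), tooth (432,75), handle bar (380..470,547), base front top corners (315,447) and (513,427), toggle tip (104,182), box front-bottom edge (57..160,130).

```bash
python3 - <<'E'
from h import *
m=r.camera_model('top')
def f(n,u,v,z):
    p=ray(m,u/4.4+250,v/4.4+140,z);print(n,np.round(p*1000,1));return p
w=f('wheel',401,183,.219);pt=f('ptr',313,152,.215);t=f('tooth',431,74,.227)
h1=f('h1',378,552,.044);h2=f('h2',470,543,.044);h=f('hmid',424,547,.042)
a=f('c1',315,443,.06);b=f('c2',513,422,.06);f('plate',400.5,187,.204)
tip=f('tip',104,182,.085+.045*np.sin(.5));f('boxL',45,40,.12);f('boxR',153,36,.12);f('boxFL',62,130,.12);f('boxFR',160,127,.12)
for n,d in(('ptr',pt-w),('tooth',t-w),('g-y',a-b),('handle->wheel',w-h)): print(n,np.degrees(np.arctan2(d[1],d[0])),np.linalg.norm(d[:2])*1000)
E
```

```text
wheel [648.9 -80.4 219. ]
ptr [669.7 -30.5 215. ]
tooth [710.9 -99.6 227. ]
h1 [450.3 -64.7  44. ]
h2 [ 454.4 -123.3   44. ]
hmid [452.8 -94.1  42. ]
c1 [518.9 -26.6  60. ]
c2 [ 528.8 -152.6   60. ]
plate [650.1 -80.7 204. ]
tip [681.6 101.3 106.6]
boxL [771.4 136.4 120. ]
boxR [772.   68.3 120. ]
boxFL [712.5 125.9 120. ]
boxFR [712.6  64.6 120. ]
ptr 67.40976988219495 54.10718601181365
tooth -17.18423198803711 64.91764051159312
g-y 94.49744440323308 126.36808937424377
handle->wheel 3.979093701953959 196.6275663187198
```

```bash
cat >> h.py <<'E'
def plan(x,y,z,yaw):
    "remaining turn about tool z (deg), then shift in the tool axes AFTER that turn (mm), tool straight down"
    s=r.read_state();q=s['ee_rot'];A=R.from_quat([q[1],q[2],q[3],q[0]]).as_matrix()
    c,n=np.cos(np.radians(yaw)),np.sin(np.radians(yaw));B=np.array([[c,n,0],[n,-c,0],[0,0,-1]])
    print('clock',round(s['clock'],2),'pos',np.round(s['tool_pos']*1000,1),'turn',np.round(np.degrees(R.from_matrix(A.T@B).as_rotvec()),1),'shift',np.round(B.T@(np.array([x,y,z])-s['tool_pos'])*1000,1),'q',np.round(s['q'],2),'F',np.round(s['wrist_force'],1))
E
python3 -c "
from h import *
plan(.412,-.097,.231,184.2)"
```

```text
clock 0.1 pos [215.4 505.8 230.8] turn [ -0.1  -0.  -27.3] shift [-1.519e+02 -6.155e+02 -2.000e-01] q [ 0.95  0.38  1.3   0.    1.46 -0.22] F [ 0.6 -0.1 -1. ]
```

Call:
apply_moves(commands="0 0 0 0 0 -6.8 0;0 0 0 0 0 -6.8 0;0 0 0 0 0 -6.8 0;0 0 0 0 0 -6.8 0;-11 -44 0 0 0 0 0;-11 -44 0 0 0 0 0;-11 -44 0 0 0 0 0;-11 -44 0 0 0 0 0")

```text
clock: 0.9
tool_pos: [0.2721, 0.3319, 0.231]
ee_rot: [-0.0, -0.036, 0.999, -0.0]
wrist_force: [1.2, 0.3, 0.5]
width: -0.0004
grip_force: 0.0
```

```bash
python3 -c "
from h import *
plan(.412,-.097,.231,184.2)"
```

```text
clock 0.9 pos [272.1 331.9 231. ] turn [-0. -0. -0.] shift [-108.1 -438.     0. ] q [ 0.61  0.17  1.6  -0.    1.37 -1.04] F [1.2 0.3 0.5]
```

Call:
apply_moves(commands="-11 -44 0 0 0 0 0;-11 -44 0 0 0 0 0;-11 -44 0 0 0 0 0;-11 -44 0 0 0 0 0;-11 -44 0 0 0 0 0;-11 -44 0 0 0 0 0;-11 -44 0 0 0 0 0;-11 -44 0 0 0 0 0")

```text
clock: 1.7
tool_pos: [0.3852, -0.0131, 0.2313]
ee_rot: [0.0, -0.036, 0.999, 0.0]
wrist_force: [0.6, 0.1, -0.3]
width: -0.0001
grip_force: 0.0
```

Call:
apply_moves(commands="-11 -43 0 0 0 0 0;-5 -26 15 0 0 0 0;0 0 40 0 0 0 0;0 0 40 0 0 0 0;0 0 40 0 0 0 0;0 0 40 0 0 0 0;0 0 30 0 0 0 0;0 0 0 0 0 0 0")

```text
clock: 2.5
tool_pos: [0.4044, -0.0781, 0.0238]
ee_rot: [-0.003, -0.036, 0.999, 0.002]
wrist_force: [0.6, 0.6, 0.8]
width: 0.0003
grip_force: 0.0
```

```bash
python3 - <<'E'
from h import *
plan(.412,-.097,.026,184.2)
m=r.camera_model('top');a=r.snapshot('top')
cv2.imwrite('pics/top1.png',cv2.resize(a[140:275,250:390,::-1],None,fx=4.4,fy=4.4,interpolation=cv2.INTER_CUBIC))
E
```

```text
clock 2.5 pos [404.4 -78.1  23.8] turn [ 0.2 -0.4 -0.1] shift [ -6.2 -19.4  -2.2] q [-0.48  0.46  1.95 -0.    0.74 -2.12] F [0.6 0.6 0.8]
```

View pics/top1.png

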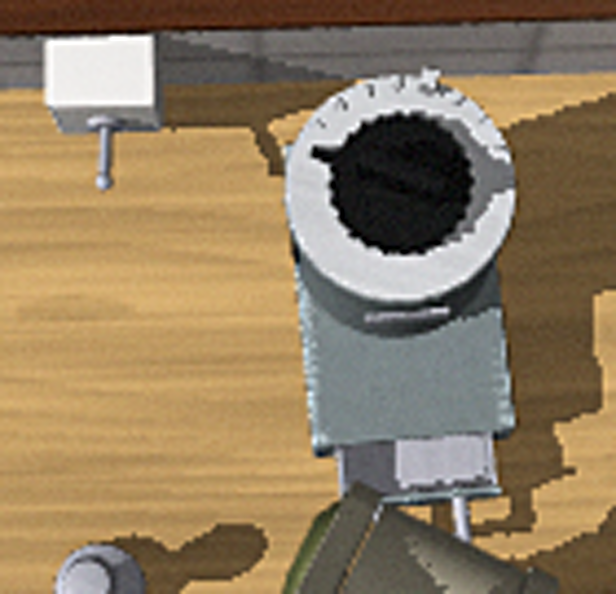

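Call:
apply_moves(commands="0 -18 -2 0 0 0 0;-6 0 0 0 0 0 0;-6 0 0 0 0 0 0;-6 0 0 0 0 0 0;-6 0 0 0 0 0 0;-6 0 0 0 0 0 0;-6 0 0 0 0 0 0;-6 0 0 0 0 0 0")

```text
clock: 3.35
tool_pos: [0.4494, -0.0935, 0.0283]
ee_rot: [-0.0, -0.036, 0.999, 0.0]
wrist_force: [-2.2, 0.4, 1.0]
width: -0.0004
grip_force: 1.0
```

Call:
apply_moves(commands="-4 0 0 0 0 0 0;-4 0 0 0 0 0 0;-3 0 0 0 0 0 0;-3 0 0 0 0 0 0;-2 0 0 0 0 0 0;-2 0 0 0 0 0 0;0 0 0 0 0 0 0;0 0 0 0 0 0 0")

```text
clock: 4.15
tool_pos: [0.4676, -0.0927, 0.0284]
ee_rot: [0.0, -0.036, 0.999, -0.0]
wrist_force: [0.5, -0.0, -0.5]
width: 0.0001
grip_force: 0.1
```

Call:
apply_moves(commands="-1 0 0 0 0 0 0;-1 0 0 0 0 0 0;-1 0 0 0 0 0 0;-1 0 0 0 0 0 0;-1 0 0 0 0 0 0;0 0 0 0 0 0 0;0 0 0 0 0 0 0;0 0 0 0 0 0 0")

```text
clock: 4.95
tool_pos: [0.4724, -0.0921, 0.0283]
ee_rot: [0.0, -0.036, 0.999, 0.0]
wrist_force: [0.2, 0.4, -1.4]
width: -0.0
grip_force: 0.0
```

Call:
apply_moves(commands="-1 0 0 0 0 0 0;-1 0 0 0 0 0 0;-1 0 0 0 0 0 0;0 0 0 0 0 0 0;-1 0 0 0 0 0 0;0 0 0 0 0 0 0;-1 0 0 0 0 0 0;0 0 0 0 0 0 0")

```text
clock: 5.75
tool_pos: [0.4737, -0.0918, 0.0281]
ee_rot: [-0.004, -0.036, 0.999, 0.0]
wrist_force: [-18.2, -7.1, 11.0]
width: 0.0002
grip_force: 9.3
```

Call:
apply_moves(commands="20 0 0 0 0 0 0;20 0 0 0 0 0 0;0 0 -45 0 0 0 60;0 0 -45 0 0 8.5 60;0 0 -45 0 0 8.5 60;0 0 -45 0 0 8.5 60;0 0 -45 0 0 8.5 60;0 0 -45 0 0 8.5 60")

```text
clock: 6.55
tool_pos: [0.437, -0.0943, 0.3005]
ee_rot: [0.0, 0.332, 0.943, 0.0]
wrist_force: [0.0, 0.3, -0.6]
width: 0.0602
grip_force: 0.0
```

Call:
apply_moves(commands="0 0 -20 0 0 8.5 60;0 0 -20 0 0 8.5 60;0 0 0 0 0 8.5 60;0 0 0 0 0 8.5 60;0 0 0 0 0 8.5 60;0 0 0 0 0 8.5 60;0 0 0 0 0 8.5 60;0 0 0 0 0 8.5 60")

```text
clock: 7.35
tool_pos: [0.4374, -0.0946, 0.3384]
ee_rot: [0.0, 0.802, 0.597, 0.0]
wrist_force: [0.3, -0.1, 0.1]
width: 0.0598
grip_force: 0.0
```

```bash
python3 - <<'E'
from h import *
plan(.649,-.0805,.32,67.4)
E
```

```text
clock 7.35 pos [437.4 -94.6 338.4] turn [ 0.  -0.   5.9] shift [ 94.3 189.9  18.4] q [-0.48  0.13  1.33  0.    1.67 -0.19] F [ 0.3 -0.1  0.1]
```

Call:
apply_moves(commands="0 0 0 0 0 5.9 60;13 27 0 0 0 0 60;13 27 0 0 0 0 60;13 27 0 0 0 0 60;13 27 0 0 0 0 60;13 27 0 0 0 0 60;13 27 0 0 0 0 60;0 0 0 0 0 0 60")

```text
clock: 8.15
tool_pos: [0.6191, -0.0836, 0.3362]
ee_rot: [-0.001, 0.83, 0.558, -0.0]
wrist_force: [1.4, -0.3, -0.4]
width: 0.0599
grip_force: 0.0
```

```bash
python3 - <<'E'
from h import *
plan(.649,-.0805,.32,67.4)
m=r.camera_model('wrist');np.save('w1.npy',m['pose']);print(m['fx'],m['cx'],m['cy'],np.round(m['pose'],3).tolist())
for p in((.649,-.0805,.219),(.669,-.0305,.212),(.711,-.0996,.227)):print(proj(m,p))
cv2.imwrite('pics/w1.png',r.snapshot('wrist')[:,:,::-1])
cv2.imwrite('pics/top2full.png',r.snapshot('top')[:,:,::-1])
E
```

```text
clock 8.15 pos [619.1 -83.6 336.2] turn [-0.1 -0.   0.4] shift [14.4 26.4 16.2] q [-0.32  0.48  0.84  0.    1.82  0.06] F [ 1.4 -0.3 -0.4]
319.63155463945907 313.2911456757918 198.50235975449954 [[0.926, -0.361, -0.113, 0.649], [-0.378, -0.886, -0.269, -0.014], [-0.003, 0.292, -0.957, 0.48], [0.0, 0.0, 0.0, 1.0]]
[344.32989294 178.17917737]
[344.95219761 111.22562074]
[425.53551499 173.55534495]
```

View pics/w1.png

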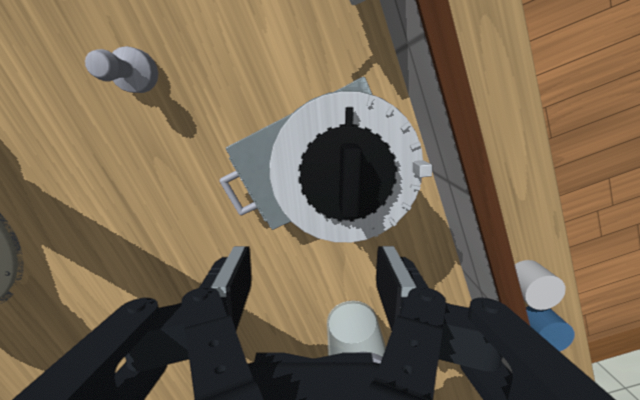

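Wrist view: the wheel disc is centred near (349,172), the pointer tip is at (349,108), the bar runs along column ~350, and the tooth is near (424,170). The tray looks home.

```bash
python3 - <<'E'
from h import *
m=r.camera_model('wrist');m['pose']=np.load('w1.npy')
a=cv2.imread('pics/w1.png')
cv2.imwrite('pics/w1c.png',cv2.resize(a[80:255,215:445],None,fx=3.4,fy=3.4,interpolation=cv2.INTER_CUBIC))
for n,u,v,z in(('disc',349,172,.219),('ptr',349,108,.2165),('bar1',351,144,.251),('bar2',350,207,.251),('toothtop',427,168,.227)):
    print(n,np.round(1000*ray(m,u,v,z),1))
E
```

```text
disc [654.5 -77.  219. ]
ptr [672.5 -29.1 216.5]
bar1 [662.2 -50.8 251. ]
bar2 [645.1 -94.8 251. ]
toothtop [713.4 -95.7 227. ]
```

View pics/w1c.png

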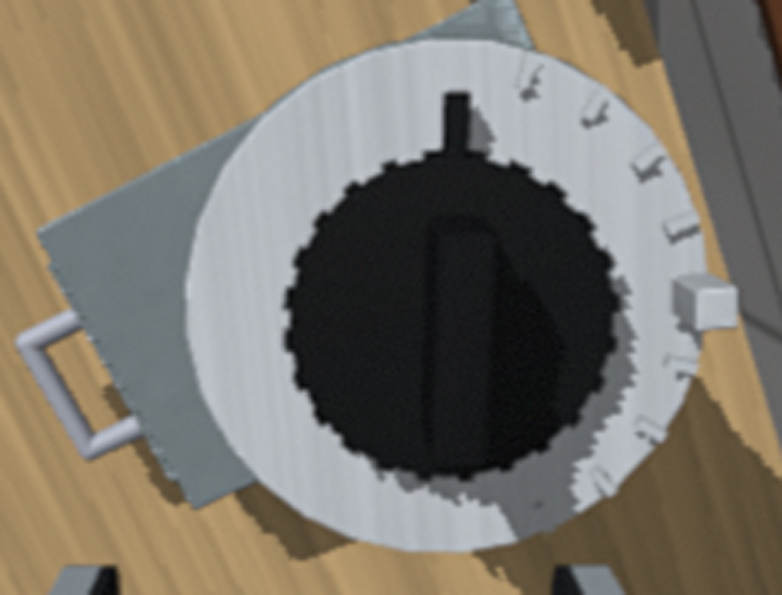

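```bash
python3 - <<'E'
from h import *
m=r.camera_model('wrist');m['pose']=np.load('w1.npy')
f=lambda u,v,z:ray(m,215+u/3.4,80+v/3.4,z)*1000
c1=f(451,315,.217);c2=f(446,294.5,.206);p=f(457,93,.2165);t=f(714,303,.227);tb=f(673,297,.208)
print(c1,c2)
for c in(c1,c2):
  for n,d in(('ptr',p-c),('tooth',t-c),('toothin',tb-c)):print(n,np.degrees(np.arctan2(d[1],d[0])),np.hypot(*d[:2]))
# fit model: project bar and pointer for centre c, angle th
def draw(c,th,tt):
    q=lambda rr,a,z,o=0:np.array([c[0]/1000+rr*np.cos(a)-o*np.sin(a),c[1]/1000+rr*np.sin(a)+o*np.cos(a),z])
    o=[q(.055,th,.2165),q(.027,th,.251,.007),q(.027,th,.251,-.007),q(-.027,th,.251,.007),q(-.027,th,.251,-.007),q(.057,tt,.227,.005),q(.057,tt,.227,-.005),q(.067,tt,.227,.005),q(.067,tt,.227,-.005)]
    for x in o:print(((proj(m,x)-[215,80])*3.4).round(),end=' ')
    print()
draw((c1+c2)/2,np.radians(68.2),np.radians(-16.5))
E
```

```text
[653.24992623 -77.60577492 217.        ] [654.11286892 -74.78210296 206.        ]
ptr 68.00345525466551 52.65705461666514
tooth -17.421485555829747 61.19078933625854
toothin -19.484749919076673 57.18678025957315
ptr 67.70671782118991 49.71637876774378
tooth -20.18292083099888 61.28399842446183
toothin -22.4309563579892 57.390968188157984
[456.  76.] [436. 217.] [503. 216.] [432. 460.] [494. 459.] [696. 274.] [696. 315.] [739. 269.] [739. 311.]
```

```bash
python3 -c "
from h import *
plan(.6515,-.0795,.224,67.2)"
```

```text
clock 8.25 pos [616.9 -83.7 337.7] turn [-0.1  0.   0.5] shift [ 17.3  30.3 113.7] q [-0.32  0.48  0.84  0.    1.82  0.06] F [-0.1 -0.9  0.5]
```

Call:
apply_moves(commands="9 15 0 0 0 0.5 60;8 15 10 0 0 0 60;0 0 25 0 0 0 60;0 0 25 0 0 0 60;0 0 25 0 0 0 60;0 0 20 0 0 0 60;0 0 8 0 0 0 60;0 0 0 0 0 0 60")

```text
clock: 9.05
tool_pos: [0.6503, -0.0797, 0.2253]
ee_rot: [-0.0, 0.833, 0.553, -0.0]
wrist_force: [-0.7, 0.3, 0.6]
width: 0.0601
grip_force: 0.0
```

Call:
apply_moves(commands="0 0 0 0 0 0 0;0 0 0 0 0 0 0;0 0 0 0 0 0 0;0 0 0 0 0 0 0;0 0 0 0 0 0 0;0 0 0 0 0 0 0;0 0 0 0 0 0 0;0 0 0 0 0 0 0", squeeze=25)

```text
clock: 9.85
tool_pos: [0.6511, -0.0797, 0.2263]
ee_rot: [0.001, 0.833, 0.554, 0.0]
wrist_force: [-2.3, -0.1, 6.3]
width: 0.0138
grip_force: 28.5
```

```bash
python3 -c "
from h import *
plan(.6515,-.0795,.224,67.2)"
```

```text
clock 9.85 pos [651.1 -79.7 226.3] turn [ 0.1 -0.   0. ] shift [0.3 0.3 2.3] q [-0.3   0.58  0.98 -0.    1.59  0.1 ] F [-2.3 -0.1  6.3]
```

Call:
apply_moves(commands="0 0 -2 0 0 0 0;0 0 0 0 0 6 0;0 0 0 0 0 6 0;0 0 0 0 0 6 0;0 0 0 0 0 6 0;0 0 0 0 0 6 0;0 0 0 0 0 6 0;0 0 0 0 0 6 0")

```text
clock: 10.65
tool_pos: [0.6512, -0.0798, 0.2264]
ee_rot: [-0.0, 0.976, 0.216, -0.0]
wrist_force: [2.4, -0.6, -4.1]
width: 0.0135
grip_force: 27.2
```

Call:
apply_moves(commands="0 0 0 0 0 6 0;0 0 0 0 0 6 0;0 0 0 0 0 6 0;0 0 0 0 0 6 0;0 0 0 0 0 6 0;0 0 0 0 0 6 0;0 0 0 0 0 4 0;0 0 0 0 0 0 0")

```text
clock: 11.45
tool_pos: [0.6512, -0.08, 0.2264]
ee_rot: [0.0, 0.992, -0.129, -0.0]
wrist_force: [2.5, -2.0, -6.2]
width: 0.0137
grip_force: 27.0
```

```bash
python3 - <<'E'
from h import *
plan(.6515,-.0795,.224,-16.5)
m=r.camera_model('wrist');np.save('w2.npy',m['pose'])
a=r.snapshot('wrist')
for p in((.651,-.0797,.251),(.705,-.0957,.212)):print(proj(m,p))
cv2.imwrite('pics/w2.png',a[:,:,::-1])
E
```

```text
clock 11.45 pos [651.2 -80.  226.4] turn [0.  0.  1.7] shift [ 0.2 -0.6  2.4] q [-0.3   0.58  0.97 -0.    1.59  1.53] F [ 2.5 -2.  -6.2]
[315.90837131 287.15351722]
[318.88540356 142.30842509]
```

View pics/w2.png

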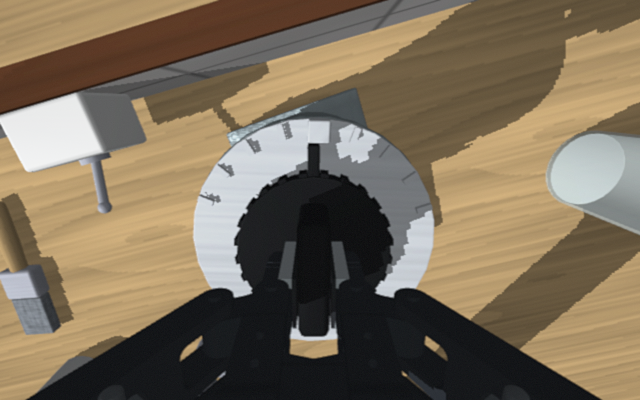

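The pointer (tip near (314,145)) points just left of the tooth (centre near (318,132)). I'll zoom in to measure this.

```bash
python3 - <<'E'
from h import *
a=cv2.imread('pics/w2.png')
cv2.imwrite('pics/w2c.png',cv2.resize(a[110:185,275:360],None,fx=8,fy=8,interpolation=cv2.INTER_CUBIC))
E
```

```text
(no output)
```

View pics/w2c.png

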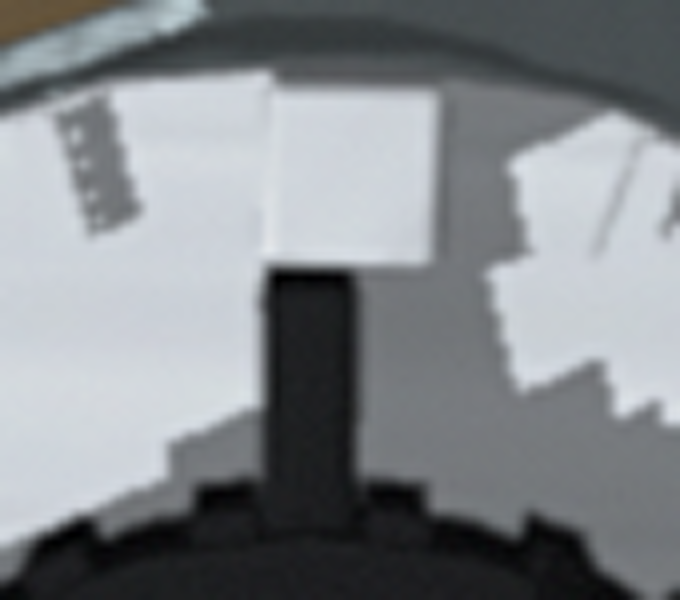

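Call:
apply_moves(commands="0 0 0 0 0 1.1 0;0 0 0 0 0 1.1 0;0 0 0 0 0 0 0;0 0 0 0 0 0 0;0 0 0 0 0 0 40;0 0 0 0 0 0 40;0 0 0 0 0 0 40;0 0 0 0 0 0 40")

```text
clock: 12.3
tool_pos: [0.651, -0.0795, 0.2279]
ee_rot: [-0.0, 0.989, -0.147, 0.0]
wrist_force: [0.5, -0.1, -0.1]
width: 0.04
grip_force: 0.0
```

```bash
python3 - <<'E'
from h import *
plan(.6515,-.0795,.224,-18.2)
m=r.camera_model('wrist');np.save('w3.npy',m['pose'])
a=r.snapshot('wrist')[:,:,::-1];cv2.imwrite('pics/w3f.png',a)
cv2.imwrite('pics/w3.png',cv2.resize(a[110:185,275:360],None,fx=8,fy=8,interpolation=cv2.INTER_CUBIC))
E
```

```text
clock 12.3 pos [651.  -79.5 227.9] turn [-0.  -0.   1.2] shift [ 0.5 -0.1  3.9] q [-0.3   0.58  0.97  0.    1.59  1.57] F [ 0.5 -0.1 -0.1]
```

View pics/w3.png

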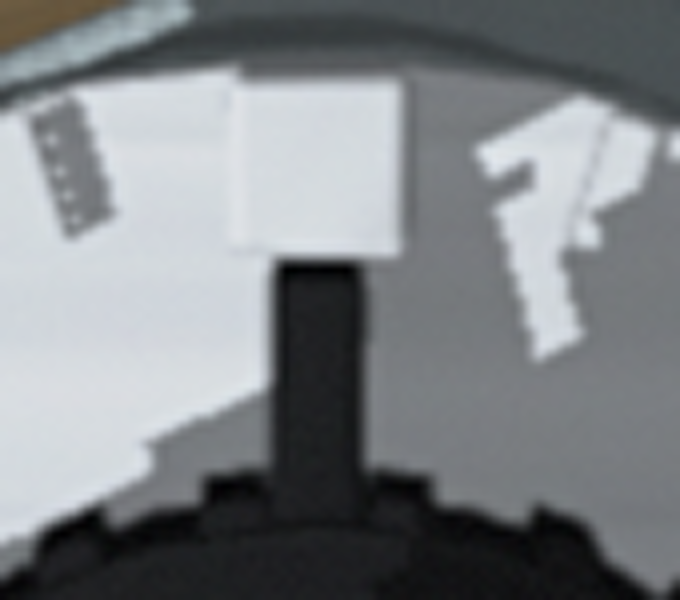

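Pointer tip centre (crop column 320) lines up with the tooth centre (318), within about 0.2°. I'll locate the toggle from the w2 picture too and go there.

Call:
apply_moves(commands="0 0 -30 0 0 0 40;0 0 -40 0 0 0 40;0 0 0 0 0 -4.2 0;0 0 0 0 0 -4.2 0;0 0 0 0 0 -4.2 0;0 0 0 0 0 -4.2 0;0 0 0 0 0 0 0;0 0 0 0 0 0 0")

```text
clock: 13.15
tool_pos: [0.651, -0.0796, 0.2974]
ee_rot: [-0.0, 1.0, -0.002, 0.0]
wrist_force: [0.2, -0.4, -0.4]
width: -0.0002
grip_force: 0.0
```

```bash
python3 - <<'E'
from h import *
m=r.camera_model('wrist');m['pose']=np.load('w2.npy')
print('tip',ray(m,104,209,.1066),'rod base',ray(m,94,160,.087),'box top corners',ray(m,0,108,.12),ray(m,82,92,.12))
plan(.677,.101,.298,0)
E
```

```text
tip [0.68399081 0.10107285 0.1066    ] rod base [0.72565062 0.10411336 0.087     ] box top corners [0.77974766 0.13110091 0.12      ] [0.77438271 0.06622136 0.12      ]
clock 13.15 pos [651.  -79.6 297.4] turn [-0.  -0.  -0.3] shift [  26.  -180.6   -0.6] q [-0.3   0.55  0.82  0.    1.77  1.27] F [ 0.2 -0.4 -0.4]
```

Call:
apply_moves(commands="5 -36 0 0 0 0 0;6 -36 0 0 0 0 0;6 -36 0 0 0 0 0;6 -36 0 0 0 0 0;5 -37 0 0 0 0 0;0 0 40 0 0 0 0;0 0 40 0 0 0 0;0 0 40 0 0 0 0")

```text
clock: 13.95
tool_pos: [0.6794, 0.1017, 0.176]
ee_rot: [0.0, 1.0, -0.002, 0.0]
wrist_force: [1.1, -0.1, 0.1]
width: 0.0002
grip_force: 0.0
```

Call:
apply_moves(commands="0 0 30 0 0 0 0;0 0 15 0 0 0 0;0 0 5 0 0 0 0;0 0 5 0 0 0 0;0 0 5 0 0 0 0;0 0 5 0 0 0 0;0 0 0 0 0 0 0;0 0 0 0 0 0 0")

```text
clock: 14.75
tool_pos: [0.6797, 0.1012, 0.1127]
ee_rot: [-0.0, 1.0, -0.002, 0.0]
wrist_force: [0.3, -0.3, -0.1]
width: 0.0
grip_force: 0.0
```

Just above the ball; press down.

Call:
apply_moves(commands="0 0 5 0 0 0 0;0 0 5 0 0 0 0;0 0 5 0 0 0 0;0 0 5 0 0 0 0;0 0 5 0 0 0 0;0 0 5 0 0 0 0;0 0 3 0 0 0 0;0 0 0 0 0 0 0")

```text
clock: 15.55
tool_pos: [0.6796, 0.1012, 0.0788]
ee_rot: [0.0, 1.0, -0.002, -0.0]
wrist_force: [-0.8, 0.1, -0.7]
width: -0.0003
grip_force: 0.0
```

Call:
apply_moves(commands="0 0 2 0 0 0 0;0 0 1 0 0 0 0;0 0 1 0 0 0 0;0 0 1 0 0 0 0;0 0 1 0 0 0 0;0 0 0 0 0 0 0;0 0 0 0 0 0 0;0 0 0 0 0 0 0")

```text
clock: 16.35
tool_pos: [0.6795, 0.1012, 0.0732]
ee_rot: [0.0, 1.0, -0.002, -0.0]
wrist_force: [0.6, 0.2, 1.4]
width: -0.0003
grip_force: 0.2
```

Call:
apply_moves(commands="0 0 1 0 0 0 0;0 0 1 0 0 0 0;0 0 1 0 0 0 0;0 0 0 0 0 0 0;0 0 0.5 0 0 0 0;0 0 0 0 0 0 0;0 0 0 0 0 0 0;0 0 0 0 0 0 0")

```text
clock: 17.15
tool_pos: [0.6796, 0.1012, 0.0698]
ee_rot: [0.0, 1.0, -0.002, -0.0]
wrist_force: [0.3, 0.0, 1.0]
width: -0.0001
grip_force: 0.6
```

Call:
apply_moves(commands="0 0 0.5 0 0 0 0;0 0 0.5 0 0 0 0;0 0 0.5 0 0 0 0;0 0 0.5 0 0 0 0;0 0 0.5 0 0 0 0;0 0 0 0 0 0 0;0 0 0 0 0 0 0;0 0 0 0 0 0 0")

```text
clock: 17.95
tool_pos: [0.6799, 0.1012, 0.0682]
ee_rot: [0.0, 1.0, -0.002, 0.001]
wrist_force: [0.9, 0.0, 7.5]
width: 0.0002
grip_force: 3.4
```

Call:
apply_moves(commands="0 0 0.5 0 0 0 0;0 0 0.5 0 0 0 0;0 0 0 0 0 0 0;0 0 -20 0 0 0 0;0 0 -40 0 0 0 0;0 0 -40 0 0 0 0;-40 0 -40 0 0 0 0;-50 0 0 0 0 0 0")

```text
clock: 18.75
tool_pos: [0.5956, 0.1012, 0.2054]
ee_rot: [0.0, 1.0, -0.002, 0.004]
wrist_force: [0.6, -0.4, 0.9]
width: 0.0002
grip_force: 0.0
```

Call:
apply_moves(commands="-50 0 0 0 0 0 0;-50 0 0 0 0 0 0;-50 0 0 0 0 0 0;0 -40 0 0 0 0 0;0 -40 0 0 0 0 0;0 -40 0 0 0 0 0;0 0 0 0 0 0 0;0 0 0 0 0 0 0")

```text
clock: 19.55
tool_pos: [0.444, 0.2223, 0.2012]
ee_rot: [0.0, 1.0, -0.001, -0.001]
wrist_force: [-0.3, -0.1, 0.7]
width: 0.0001
grip_force: 0.0
```

```bash
python3 - <<'E'
from h import *
plan(.677,.101,.298,0)
a=r.snapshot('top')[:,:,::-1]
cv2.imwrite('pics/top9.png',cv2.resize(a[140:275,250:390],None,fx=4.4,fy=4.4,interpolation=cv2.INTER_CUBIC))
E
```

```text
clock 19.55 pos [444.  222.3 201.2] turn [ 0.   0.1 -0.1] shift [233.  121.3 -96.8] q [ 0.23  0.31  1.49 -0.    1.34  1.8 ] F [-0.3 -0.1  0.7]
```

View pics/top9.png

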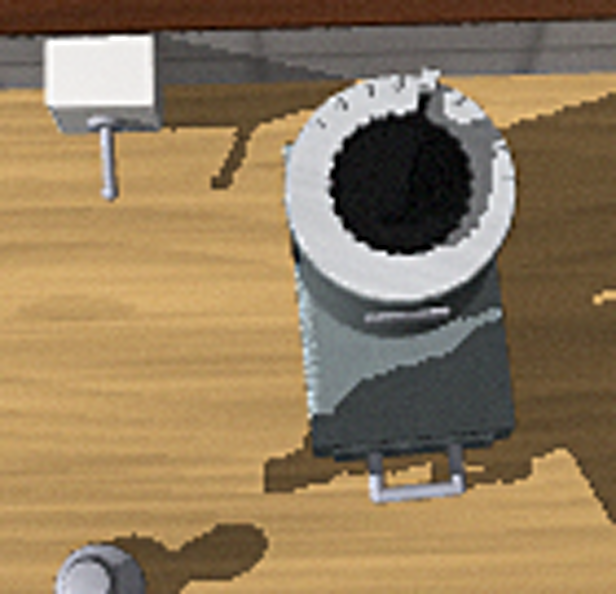

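The tray is home (handle bar now at (417,492)), the pointer faces the tooth at (430,80), and the toggle is down (tip at (109,195)). The tamper hasn't moved, so I'm handing in.

```bash
python3 -c "
from workcell import r
print(r.job_done())"
```

```text
the job is handed in; nothing more can be done
None
```

The job is handed in at about 20 s on the robot's clock: the tray is home against its stop, the wheel pointer is on the tall tooth to about 0.2°, and the toggle was then pressed down to its stop; I steered clear of the cup, tamper, brush and canister but only checked the tamper's place afterwards.

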